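# Call the fry-station helper and show what goes where

## Robot

A 6-joint arm with a two-finger parallel gripper is mounted at the origin on the work surface. World frame = base frame: x ahead of the robot, y to its left, z up, the work surface at z = 0. Lengths are in m, angles in rad, forces in N, time in s.
With the tool pointing down it reaches from about 0.35 to 0.775 m from the base axis. Payload 7.3 kg.
Tool frame: the origin (TCP) lies midway between the tips of the shut fingers; the grasp point (between the pads) lies robot.grasp_offset behind it (robot.grasp_offset is the distance from the TCP to the grasp point, in m); z points along the fingers, x is the direction in which the jaws open and shut, and the axes are right-handed (so a half turn about z gives the same grasp; the last joint's range is limited). The gripper opens to 92 mm and grips with 3 to 60 N. Pads are 19 mm wide; open, the fingers measure 130 mm over their backs; the gripper's body (75 mm by 190 mm) begins 47 mm behind the grasp point.
Start: joints at [-1.308, 0.342, 1.524, -0, 1.275, -0.146], TCP at [0.209, -0.482, 0.227] pointing down, gripper open.
Joint ranges: [-2.53, 2.53], [-0.77, 2.02], [0.04, 2.7], [-1, 4.14], [0.28, 2.66], [-3.11, 3.11]. Speed limits (rad/s): [2.57, 2.57, 3.14, 3.14, 3.14, 3.14].

## Interface

Orientations are given as [roll, pitch, yaw] about the fixed x, y, z axes, in that order (R = Rz(yaw) Ry(pitch) Rx(roll)).
In Python, from cell import robot gives the robot as it stands. The module is installed in compiled form; this text tells all that it offers.
- The arm moves only by the tool move_arm, never from a script. Its argument "increments" is a list of rows, each a list of 7 numbers: the finger opening in mm, from 0 to 91.8, then the shift along the tool's x, y, z in mm, then the turn, a rotation vector about the tool's x, y, z in rad. A call has 1 to 12 rows; each row shifts and turns the pose as measured when the row begins, along the tool's axes as they then stand; what a row does not reach is not made up. A row lasts 1/8 s, in which the tool goes at most 62.5 mm and 10.7 degrees, less where a joint would pass 70% of its speed; a pose out of reach is approached as far as the arm can. A call is refused whole if a number of a shift passes 62.5 or a number of a turn 0.188, either way. A call with a gripper value outside its range is refused whole. The fingers move at their own pace and stop on an object; "newtons" is the grip in N (left out, the last holds). Time passes only in rows, so rows that do not move let the fingers close. It gives the time, the measured TCP pose, the force and the opening at its end, in the units of the state.
- robot.observe(): the state, without advancing time (a new reading comes with each control period).
- robot.read_camera(name): name is "scene" or "top"; returns a dict with "img" (480x640x3 uint8, red, green, blue), "fx", "fy", "cx", "cy" (pixels), "k1" (the pictures are not rectified: a ray, as slopes to the right and down, at radius r is drawn at 1 + k1 r^2 times it, then the intrinsics apply), "T" (4x4, takes a point from camera to world coordinates). Camera axes: x right, y down, z forward; pixel columns grow to the right and rows downward; lengths in m; the calibration is good to about 2 mm. A picture is of the moment at which its call begins. There is no depth.
- robot.hand_in(): hands the job in, once; it reports no verdict.
Trained networks look in the newest picture that a camera, given by its name, has taken for a name from the list of things; names that differ only in an ending like _2 or _b are one class to them, and where a whole thing is asked for, a point or a joint stands for the part that bears it (a point fixed in the world has none). Each returns a list of dicts, best first, with "conf" (0 to 1); they miss things now and then, are a little off and sometimes report something else, mostly with a low value. They report only what shows in the picture. A call takes as long as a camera call. They do not tell look-alikes from the thing itself.
- robot.look_for(thing, camera): "rect" ([left, top, width, height] in pixels, round what is visible of it).
The state is a dict: "time": time; "qpos": joint angles; "qvel": joint speeds; "joint_efforts": joint torques, N m; "tool_pos": TCP position; "tool_rot": TCP orientation; "contact_force": force on the tool from outside, world axes, zero at the start; "torque": the same for the moment, N m; "opening": finger opening in m.
Only numpy, scipy, OpenCV 4.12 (cv2) and the standard library are available. Lean on these libraries where they do the work, as an engineer would, in place of code of your own. Each camera call takes 0.05 s, during which the arm holds its last target.

## Task

Ring the counter bell by pressing its plunger down to call the helper, then show what goes where: point at the round wire basket for two seconds, and after that at the empty bay of the holding tray for two seconds, with the fingertips just above the middle of each, less than 5 cm over its rim. Touch nothing but the bell: no basket, pan or tray may be touched or moved. Finish with the arm still pointing at the empty bay.

Things in the scene. Friction and masses are not known exactly. Their poses are not given: they have to be found in the camera images.
- bell: Counter bell: steel dome on a black round foot 76 mm across, fixed to the counter, with a brass plunger in the middle of its top. Origin: centre of its underside, on the counter, z up.
- plunger_top (a point): Centre of the top of the bell's plunger, a flat brass disc 24 mm across, 65 mm above the counter when up. It is pressed straight down.
- plunger (a joint): How far the plunger is pressed, in m: 0 up, 0.006 fully down. A spring brings it back up; it starts to move at about 1.5 N and is fully down at about 4 N. The bell has rung once it is down by more than 0.004.
- round_basket: The round basket: dark steel wire serving basket, open at the top, 100 mm across and 80 mm tall; the only round one. Its handle, a black grip, sticks out level from the rim along its own +x, reaching 105 mm beyond the wall and at most 22 mm above the rim. Origin: centre of its underside, on the counter. Loose, 0.25 kg.
- square_basket: Dark steel wire serving basket, 90 x 90 mm and 80 mm tall, to be left alone. Its handle, a black grip, sticks out level from the rim along its own +x, reaching 105 mm beyond the wall and at most 22 mm above the rim. Origin: centre of its underside, on the counter. Loose, 0.25 kg.
- long_basket: Dark steel wire serving basket, 112 mm (its x) by 70 mm (its y) and 80 mm tall, to be left alone. Its handle, a black grip, sticks out level from the rim along its own +x, reaching 105 mm beyond the wall and at most 22 mm above the rim. Origin: centre of its underside, on the counter. Loose, 0.25 kg.
- tray: Holding tray fixed to the counter: steel, open-topped, 196 mm (its x) by 366 mm (its y), walls 5 mm thick and 45 mm high, with two walls of the same height that part it along its y into three equal bays at a pitch of 120 mm. Origin: centre of its underside, z up.
- drip_plate: Flat ribbed drip plate, 170 x 104 mm and 6 mm thick, fixed on the floor of the tray's empty bay (the one with no pan in it). Origin: centre of its underside, 5 mm above the counter, thus the middle of the empty bay; z up; the rim of the bay is 40 mm above this origin.
- pan_a: Origin: centre of its underside, z up. Open-topped steel food pan standing in one bay of the tray, 174 x 107 mm, 67 mm tall, with yellow slices in it. Loose, 0.5 kg.
- pan_b: Origin: centre of its underside, z up. Open-topped steel food pan standing in one bay of the tray, 174 x 107 mm, 67 mm tall, with brown pieces in it. Loose, 0.5 kg.
Not all that is in view belongs to the job. Leave any blue or turquoise look-alike of the pan_a alone.

How it is judged:
On the way, in this order (a step that is already met when the one before it is completed fails the run):
1. the bell's plunger is pressed down by the fingers (value of joint plunger above 0.004 m and contact force between the fingers and bell above 0.5 N), for 0.05 s.
2. the fingertips dwell just above the middle of the round basket (horizontal distance between the grasp point and round_basket below 0.035 m and z of the grasp point in the frame of round_basket between 0.085 and 0.165 m and value of joint plunger below 0.002 m), for 1.5 s.
3. the fingertips dwell just above the middle of the empty bay (horizontal distance between the grasp point and drip_plate below 0.04 m and z of the grasp point in the frame of drip_plate between 0.03 and 0.145 m), for 1.5 s.
At the end, for the whole second after the job is handed in: Grasp point within 40 mm of the middle of the empty bay and 30 to 145 mm above its drip plate's underside, plunger up, all baskets and pans at rest within 10 mm of their start; earlier, in order: bell rung, then 1.5 s within 35 mm of the round basket's axis, 5 to 85 mm above its rim (all of step 3 and value of joint plunger below 0.002 m and distance of each of round_basket, square_basket, long_basket, pan_a, pan_b from where it was at the start of the episode below 0.01 m and linear speed of each of round_basket, square_basket, long_basket, pan_a, pan_b below 0.02 m/s); the robot touches nothing.
It fails at once if the robot touches a basket, a pan or the tray (contact force between any of the fingers, the arm and round_basket above 0.3 N or contact force between any of the fingers, the arm and square_basket above 0.3 N or contact force between any of the fingers, the arm and long_basket above 0.3 N or contact force between any of the fingers, the arm and pan_a above 0.3 N or contact force between any of the fingers, the arm and pan_b above 0.3 N or contact force between any of the fingers, the arm and tray above 0.3 N or contact force between any of the fingers, the arm and drip_plate above 0.3 N).
It fails at once if a basket or pan is moved or lifted (distance of any of round_basket, square_basket, long_basket, pan_a, pan_b from where it was at the start of the episode above 0.015 m).
It also fails if it takes over 51 s, if anything falls off the work surface, if the arm or the gripper's body presses on something with over 40 N, if the wrist force passes 120 N, or if a joint passes its speed limit or range.

## Working session

There is one attempt and no reset: what is moved stays moved. The work goes in short steps, Python scripts to look and compute and a tool call to move; the robot and the scene stay as the last step left them, time stands still between calls to the robot, and variables do not carry over. Pictures are saved under pics/ and viewed, and the job is handed in when it is done.

Besides the shell and the picture viewer there is one more tool, called after ">>>" by a JSON object that holds its "api" and its "payload", one argument or row to a line. move_arm: Moves the arm, as the interface text tells. Its arguments: {"type":"object","properties":{"increments":{"type":"array"},"newtons":{"type":"number"}},"required":["increments"]}

```bash
mkdir -p pics
python3 - <<'E'
from cell import robot
import cv2
print(robot.grasp_offset, robot.observe())
for c in("scene","top"):
    r=robot.read_camera(c); cv2.imwrite(f"pics/{c}0.png",r["img"][:,:,::-1])
    print(c,r["fx"],r["fy"],r["cx"],r["cy"],r["k1"],r["T"].round(4).tolist())
    for t in("bell","plunger_top","round_basket","square_basket","long_basket","tray","drip_plate","pan_a","pan_b"):
        print(t,[(d["rect"],round(d["conf"],2)) for d in robot.look_for(t,c)])
E
```

```text
0.0188 {'time': 0.0, 'qpos': array([-1.30801310e+00,  3.42730214e-01,  1.52502459e+00, -9.73005115e-07,
        1.27543970e+00, -1.45956811e-01]), 'qvel': array([-0.00058648,  0.00026483, -0.00140481,  0.00144792, -0.00056193,
       -0.00118777]), 'joint_efforts': array([-9.10841391e-04, -4.31241381e+01, -2.44216347e+01,  7.17427838e-02,
        5.60279202e-02, -1.11832051e-04]), 'tool_pos': array([ 0.20859269, -0.48132008,  0.22603846]), 'tool_rot': array([-3.14136060e+00,  1.58494451e-03, -1.16205582e+00]), 'contact_force': array([ 0.14242537, -0.37662446,  0.04438587]), 'torque': array([0.00298924, 0.08885329, 0.03240958]), 'opening': 0.0920272048363496}
scene 470.18339087104783 470.18339087104783 327.25928905018316 231.69279178301622 0.020464596933162042 [[-0.1241, 0.8491, -0.5135, 1.0425], [0.9922, 0.1009, -0.0729, 0.1119], [-0.0101, -0.5185, -0.855, 0.9658], [0.0, 0.0, 0.0, 1.0]]
bell [([316.0, 199.9, 26.3, 28.4], 0.63), ([99.3, 217.8, 57.7, 81.4], 0.29)]
plunger_top []
round_basket [([196.7, 226.3, 61.4, 88.0], 0.86)]
square_basket [([98.8, 214.7, 54.5, 84.6], 0.75)]
long_bas
[... 846 characters left out ...]
4, 77.8], 0.62), ([330.5, 262.5, 5.9, 8.6], 0.37)]
round_basket [([386.8, 141.4, 44.8, 87.5], 0.97)]
square_basket [([472.4, 145.7, 52.9, 81.6], 0.76)]
long_basket [([429.0, 151.4, 43.5, 89.8], 0.91)]
tray []
drip_plate [([259.6, 166.4, 51.1, 69.2], 0.84)]
pan_a [([391.6, 266.0, 55.0, 71.0], 0.94), ([108.7, 162.3, 79.4, 58.6], 0.82), ([211.8, 161.3, 55.3, 78.9], 0.81), ([305.3, 152.0, 51.5, 77.9], 0.74), ([201.7, 256.4, 68.5, 78.8], 0.65), ([329.2, 263.3, 10.4, 5.5], 0.24)]
pan_b [([391.6, 266.0, 55.0, 71.0], 0.94), ([108.7, 162.3, 79.4, 58.6], 0.82), ([211.8, 161.3, 55.3, 78.9], 0.81), ([305.3, 152.0, 51.5, 77.9], 0.74), ([201.7, 256.4, 68.5, 78.8], 0.65), ([329.2, 263.3, 10.4, 5.5], 0.24)]
```

View pics/scene0.png

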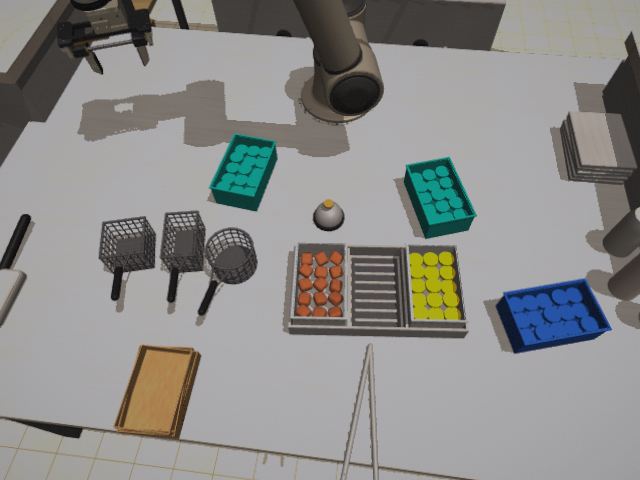

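View pics/top0.png

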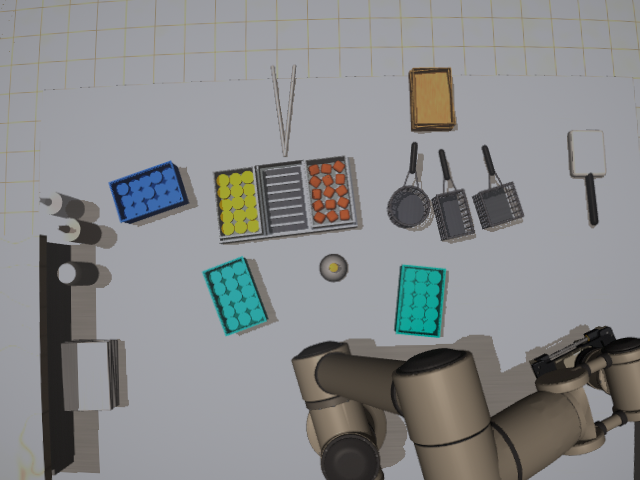

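Run:
```python
import cv2
a=cv2.imread("pics/top0.png"); b=cv2.imread("pics/scene0.png")
cv2.imwrite("pics/topc.png",cv2.resize(a[130:290,300:540],None,fx=3.3,fy=3.3,interpolation=cv2.INTER_CUBIC))
cv2.imwrite("pics/scc.png",cv2.resize(b[190:340,90:350],None,fx=3,fy=3,interpolation=cv2.INTER_CUBIC))
```

```text
(no output)
```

View pics/topc.png

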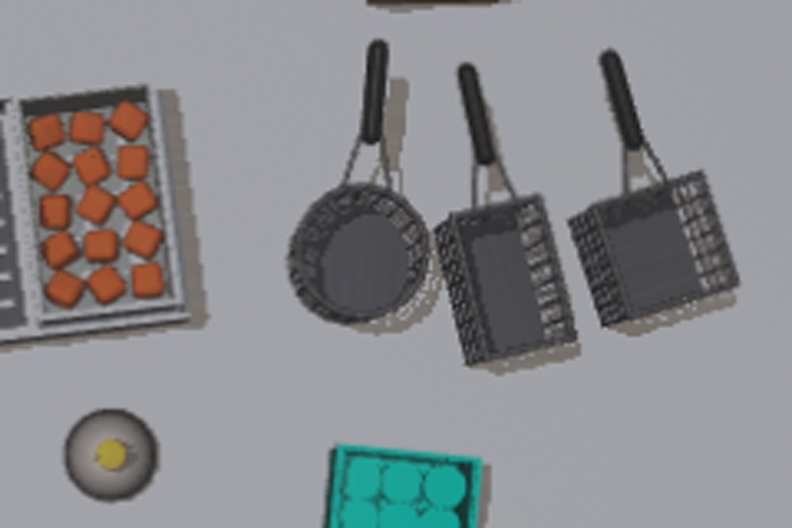

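View pics/scc.png

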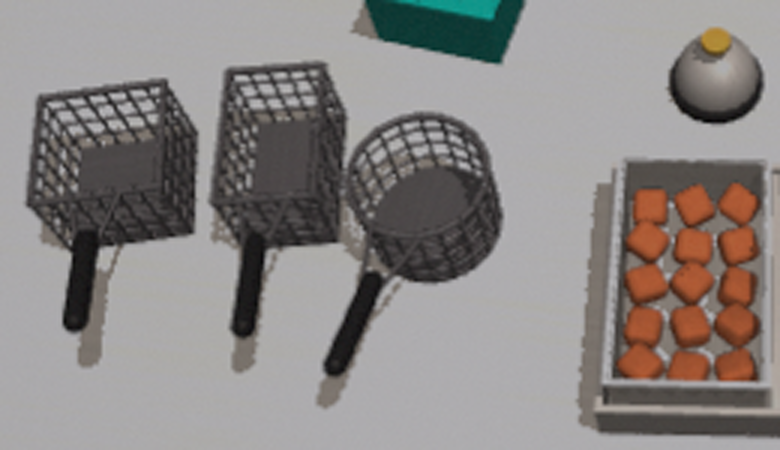

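The top view shows the brass plunger at about (333.6, 267.6) px, the round basket at about (409, 207) and the ribbed empty bay at about (285, 200). In the scene view the plunger is at (328.7, 203.3), the basket at about (231, 254) and the bay at about (375, 290). Next I'll triangulate these and overlay the models.

```bash
cat > h.py <<'E'
import numpy as np, cv2
from cell import robot
from scipy.optimize import least_squares
C={}
def cam(n):
    r=robot.read_camera(n);C[n]=r;return r
def proj(n,P):
    r=C[n];P=np.atleast_2d(P);T=np.linalg.inv(r["T"]);Q=P@T[:3,:3].T+T[:3,3]
    s=Q[:,:2]/Q[:,2:];s=s*(1+r["k1"]*(s**2).sum(1,keepdims=True))
    return s*[r["fx"],r["fy"]]+[r["cx"],r["cy"]]
def tri(uvt,uvs):
    f=lambda p:np.r_[proj("top",p)[0]-uvt,proj("scene",p)[0]-uvs]
    s=least_squares(f,[.5,0,.05]);return s.x,s.fun.round(1)
def onplane(n,uv,z):
    s=least_squares(lambda p:proj(n,[p[0],p[1],z])[0]-uv,[.5,0]);return s.x
E
cat > m.py <<'E'
from h import *
cam("top");cam("scene")
p,res=tri([333.6,267.6],[328.7,203.3]);print("plunger",p.round(4),res, onplane("top",[333.6,267.6],.065),onplane("scene",[328.7,203.3],.065))
th=np.linspace(0,2*np.pi,60)
def ring(c,z,r=.05):return np.c_[c[0]+r*np.cos(th),c[1]+r*np.sin(th),0*th+z]
# basket: outline bounds of both rings (handle side excluded)
def f(c):
    t=np.r_[proj("top",ring(c,.08)),proj("top",ring(c,.0))]
    s=np.r_[proj("scene",ring(c,.08)),proj("scene",ring(c,.0))]
    return [t[:,0].min()-387.6,t[:,0].max()-430.3,t[:,1].min()-185.5,t[:,1].max()-228.7,
            s[:,1].min()-227.2,s[:,1].max()-283.8,s[:,0].min()-205.5,s[:,0].max()-257.5]
s=least_squares(f,[.5,-.15]);print("basket",s.x,s.fun.round(1));b=s.x
# bay: floor plate rect centres
for c in ("top","scene"):
    d=robot.look_for("drip_plate",c)[0]["rect"];print(c,d,onplane(c,[d[0]+d[2]/2,d[1]+d[3]/2],.011))
E
python3 m.py
python3 - <<'E'
import cv2
a=cv2.imread("pics/top0.png"); b=cv2.imread("pics/scene0.png")
cv2.imwrite("pics/topt.png",cv2.resize(a[145:255,200:370],None,fx=4.5,fy=4.5,interpolation=cv2.INTER_CUBIC))
cv2.imwrite("pics/sct.png",cv2.resize(b[230:345,280:475],None,fx=4,fy=4,interpolation=cv2.INTER_CUBIC))
E
```

```text
plunger [0.4212 0.026  0.0598] [-1.1  0.2 -1.   0. ] [0.42143596 0.02323612] [0.42446591 0.02883686]
basket [ 0.57392947 -0.17268481] [-1.2 -1.6  0.9 -0.4  0.  -0.2 -1.  -1.4]
top [260.0, 164.3, 49.6, 67.9] [0.6107668  0.14931203]
scene [353.7, 258.5, 43.8, 70.4] [0.61452912 0.155646  ]
```

View pics/topt.png

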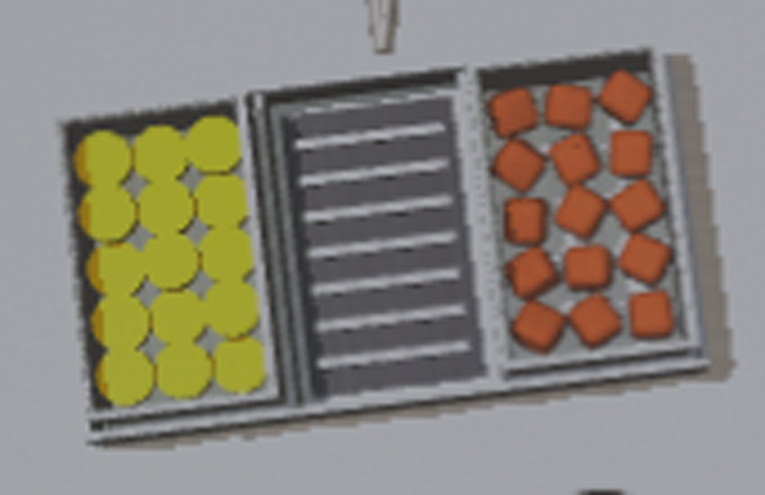

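View pics/sct.png

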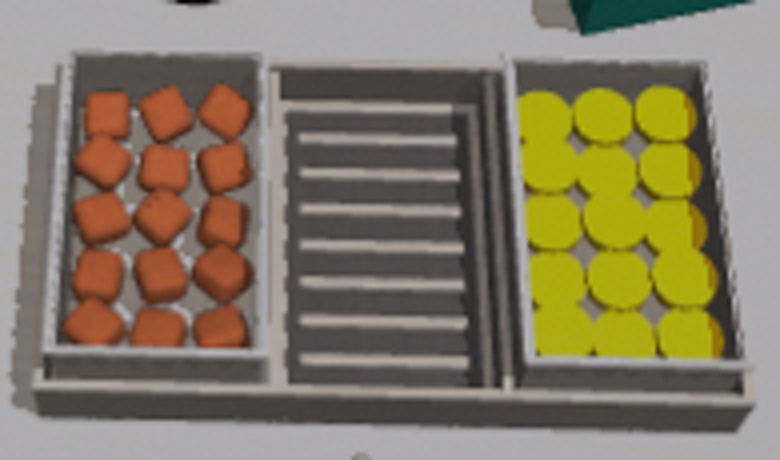

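```bash
cat > go.py <<'E'
from h import *
import sys
from scipy.spatial.transform import Rotation as R
o=robot.observe();M=R.from_euler("xyz",o["tool_rot"]).as_matrix()
print(o["time"],o["tool_pos"].round(4),o["tool_rot"].round(4),o["contact_force"].round(2),o["opening"])
t=np.array(list(map(float,sys.argv[1:4])))
d=M.T@(t-o["tool_pos"])*1000
Mz=R.from_euler("xyz",[np.pi,0,o["tool_rot"][2]]).as_matrix()
print("delta tool mm",d.round(1),"tilt fix",R.from_matrix(M.T@Mz).as_rotvec().round(4))
E
python3 go.py .422 .026 .226
python3 - <<'E'
from h import *
cam("top");cam("scene")
print(tri([284.5,199.4],[375.2,291.5]),onplane("top",[284.5,199.4],.011),onplane("scene",[375.2,291.5],.011))
E
```

```text
1.2 [ 0.2087 -0.4817  0.2267] [-3.1416e+00 -1.0000e-04 -1.1620e+00] [ 0.35 -0.65 -0.23] 0.09187123855706114
delta tool mm [-381.1 -397.5    0.7] tilt fix [-0.     -0.0001  0.    ]
(array([0.60803994, 0.15290737, 0.00758036]), array([-0.9,  0.1, -0.8, -0. ])) [0.60768091 0.15016586] [0.60940031 0.15440238]
```

>>> {"api": "move_arm", "payload": {
  "increments": [
    [0, -35, -36, 0, 0, 0, 0],
    [0, -35, -36, 0, 0, 0, 0],
    [0, -35, -36, 0, 0, 0, 0],
    [0, -35, -36, 0, 0, 0, 0],
    [0, -35, -36, 0, 0, 0, 0],
    [0, -35, -36, 0, 0, 0, 0],
    [0, -35, -36, 0, 0, 0, 0],
    [0, -35, -36, 0, 0, 0, 0],
    [0, -35, -36, 0, 0, 0, 0],
    [0, -35, -36, 0, 0, 0, 0],
    [0, 0, 0, 0, 0, 0, 0],
    [0, 0, 0, 0, 0, 0, 0]
  ]
}}

```text
time: 2.8
tool_pos: [0.4063, -0.0046, 0.2274]
tool_rot: [-3.137, -0.006, -1.163]
contact_force: [0.1, -0.2, -1.1]
opening: 0.0003
```

```bash
python3 go.py .422 .026 .085
```

```text
2.8 [ 0.4063 -0.0046  0.2274] [-3.1373 -0.0059 -1.1635] [ 0.1  -0.18 -1.1 ] 0.00027619354495146936
delta tool mm [-22.7 -26.  142.4] tilt fix [-0.0043 -0.0059  0.    ]
```

>>> {"api": "move_arm", "payload": {
  "increments": [
    [0, -11, -13, 20, -0.004, -0.006, 0],
    [0, -11, -13, 40, 0, 0, 0],
    [0, 0, 0, 40, 0, 0, 0],
    [0, 0, 0, 30, 0, 0, 0],
    [0, 0, 0, 0, 0, 0, 0],
    [0, 0, 0, 0, 0, 0, 0]
  ]
}}

```text
time: 3.55
tool_pos: [0.4233, 0.0189, 0.0963]
tool_rot: [-3.138, -0.004, -1.176]
contact_force: [1.0, -0.1, 0.8]
opening: 0.0003
```

```bash
python3 go.py .422 .026 .058
python3 - <<'E'
from h import *
a=cam("top")["img"][:,:,::-1];b=cam("scene")["img"][:,:,::-1]
x=cv2.resize(a[190:310,270:400],(390,360),interpolation=2);y=cv2.resize(b[150:270,260:390],(390,360),interpolation=2)
cv2.imwrite("pics/bell1.png",np.hstack([x,y]))
E
```

```text
3.55 [0.4233 0.0189 0.0963] [-3.1375 -0.0037 -1.1757] [ 1.04 -0.13  0.83] 0.00032847070094430296
delta tool mm [-7.2 -1.4 38.3] tilt fix [-0.004  -0.0037  0.    ]
```

View pics/bell1.png

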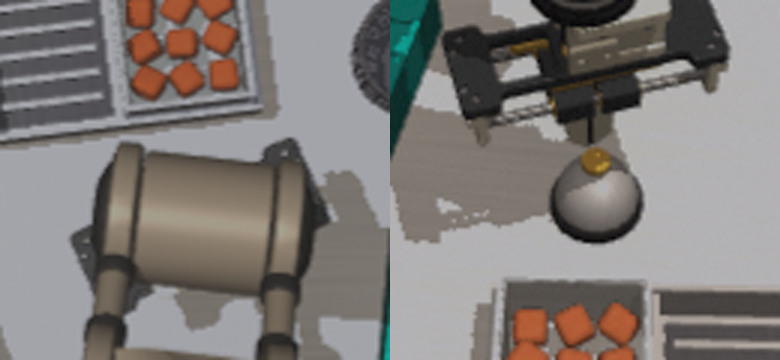

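The shut fingertips are just above the plunger in the scene view: tips at about (590, 135) in the crop, brass cap at (595, 160). I'll centre and press.

>>> {"api": "move_arm", "payload": {
  "increments": [
    [0, -7, -1, 10, -0.004, -0.004, 0],
    [0, 0, 0, 10, 0, 0, 0],
    [0, 0, 0, 5, 0, 0, 0],
    [0, 0, 0, 0, 0, 0, 0]
  ]
}}

```text
time: 4.15
tool_pos: [0.4225, 0.0265, 0.0713]
tool_rot: [-3.138, -0.001, -1.175]
contact_force: [-0.1, 0.5, 0.1]
opening: 0.0005
```

```bash
python3 go.py .422 .026 .058
```

```text
4.15 [0.4225 0.0265 0.0713] [-3.1383e+00 -1.4000e-03 -1.1749e+00] [-0.05  0.54  0.08] 0.00047197122637514363
delta tool mm [ 0.2  0.7 13.3] tilt fix [-0.0033 -0.0014  0.    ]
```

>>> {"api": "move_arm", "payload": {
  "increments": [
    [0, 0, 0, 6, 0, 0, 0],
    [0, 0, 0, 5, 0, 0, 0],
    [0, 0, 0, 2, 0, 0, 0],
    [0, 0, 0, 0, 0, 0, 0]
  ]
}}

```text
time: 4.65
tool_pos: [0.4229, 0.0264, 0.0592]
tool_rot: [-3.137, -0.002, -1.175]
contact_force: [-1.7, 0.3, 5.6]
opening: 0.0005
```

```bash
python3 go.py .422 .026 .058
```

```text
4.65 [0.4229 0.0264 0.0592] [-3.1372e+00 -2.1000e-03 -1.1746e+00] [-1.65  0.32  5.62] 0.0005039969099365661
delta tool mm [0.  1.  1.2] tilt fix [-0.0044 -0.0021  0.    ]
```

>>> {"api": "move_arm", "payload": {
  "increments": [
    [0, 0, 0, 2, 0, 0, 0],
    [0, 0, 0, 1, 0, 0, 0],
    [0, 0, 0, 0, 0, 0, 0]
  ]
}}

```text
time: 5.03
tool_pos: [0.4229, 0.0265, 0.0595]
tool_rot: [-3.136, -0.003, -1.174]
contact_force: [-1.6, -0.0, 3.4]
opening: 0.0004
```

```bash
python3 go.py .422 .026 .200
```

```text
5.025 [0.4229 0.0265 0.0595] [-3.1357e+00 -3.1000e-03 -1.1743e+00] [-1.61 -0.03  3.41] 0.0004139191255761898
delta tool mm [   0.5    0.2 -140.5] tilt fix [-0.0059 -0.0031  0.    ]
```

>>> {"api": "move_arm", "payload": {
  "increments": [
    [0, 0, 0, 4, -0.006, -0.003, 0],
    [0, 0, 0, 4, 0, 0, 0]
  ]
}}

```text
time: 5.28
tool_pos: [0.4233, 0.0265, 0.0578]
tool_rot: [-3.139, -0.002, -1.173]
contact_force: [-20.2, 0.4, 74.4]
opening: 0.0007
```

```bash
python3 go.py .422 .026 .200
```

```text
5.275 [0.4233 0.0265 0.0578] [-3.1394e+00 -1.9000e-03 -1.1735e+00] [-20.2    0.44  74.36] 0.0007499007773036745
delta tool mm [   0.2    1.1 -142.2] tilt fix [-0.0022 -0.0019  0.    ]
```

It's at the hard stop: 74 N, which is more than I wanted but under the 120 N wrist limit. Lifting now.

>>> {"api": "move_arm", "payload": {
  "increments": [
    [0, 0, 0, -20, 0, 0, 0],
    [0, 0, 0, -50, 0, 0, 0],
    [0, 0, 0, -60, 0, 0, 0],
    [0, 0, 0, -20, 0, 0, 0],
    [0, 0, 0, 0, 0, 0, 0]
  ]
}}

```text
time: 5.9
tool_pos: [0.423, 0.0264, 0.2134]
tool_rot: [-3.137, -0.004, -1.174]
contact_force: [0.7, -1.1, -0.3]
opening: 0.0004
```

```bash
python3 go.py .574 -.173 .200
python3 - <<'E'
from h import *
cv2.imwrite("pics/s2.png",cam("scene")["img"][:,:,::-1]); cv2.imwrite("pics/t2.png",cam("top")["img"][:,:,::-1])
E
```

```text
5.9 [0.423  0.0264 0.2134] [-3.1366 -0.0036 -1.1737] [ 0.71 -1.1  -0.29] 0.000441213634900866
delta tool mm [242.2 -62.   14.6] tilt fix [-0.005  -0.0036  0.    ]
```

View pics/s2.png

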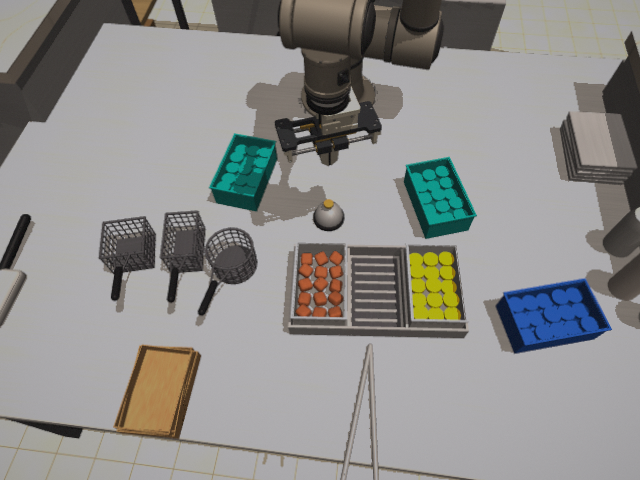

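The plunger at (328, 203) is back up and nothing has shifted. Next, the round basket at (231, 254).

>>> {"api": "move_arm", "payload": {
  "increments": [
    [0, 30, -8, 0, -0.005, -0.004, 0],
    [0, 41, -11, 0, 0, 0, 0],
    [0, 41, -11, 0, 0, 0, 0],
    [0, 41, -11, 0, 0, 0, 0],
    [0, 41, -11, 0, 0, 0, 0],
    [0, 41, -10, 0, 0, 0, 0],
    [0, 0, 0, 0, 0, 0, 0],
    [0, 0, 0, 0, 0, 0, 0]
  ]
}}

```text
time: 7.0
tool_pos: [0.568, -0.1697, 0.1914]
tool_rot: [3.117, 0.023, -1.173]
contact_force: [0.5, 0.2, -0.6]
opening: 0.0005
```

```bash
python3 go.py .574 -.173 .113
```

```text
7.0 [ 0.568  -0.1697  0.1914] [ 3.1173  0.0226 -1.1729] [ 0.46  0.2  -0.64] 0.0005205120905612713
delta tool mm [ 7.2 -6.1 78.1] tilt fix [0.0243 0.0226 0.0003]
```

>>> {"api": "move_arm", "payload": {
  "increments": [
    [0, 5, -4, 10, 0.024, 0.023, 0],
    [0, 0, 0, 20, 0, 0, 0],
    [0, 0, 0, 20, 0, 0, 0],
    [0, 0, 0, 0, 0, 0, 0]
  ]
}}

```text
time: 7.5
tool_pos: [0.5704, -0.1679, 0.138]
tool_rot: [3.139, 0.003, -1.169]
contact_force: [0.2, 0.2, 0.4]
opening: 0.0003
```

```bash
python3 go.py .574 -.173 .113;python3 - <<'E'
from h import *
a=cam("top")["img"][:,:,::-1];b=cam("scene")["img"][:,:,::-1]
x=cv2.resize(a[130:260,360:490],(390,390),interpolation=2);y=cv2.resize(b[160:290,160:290],(390,390),interpolation=2)
cv2.imwrite("pics/bk1.png",np.hstack([x,y]))
E
```

```text
7.5 [ 0.5704 -0.1679  0.138 ] [ 3.1386  0.0032 -1.1689] [0.17 0.18 0.37] 0.0002643785643317365
delta tool mm [ 6.2 -1.4 25. ] tilt fix [0.003  0.0032 0.    ]
```

View pics/bk1.png

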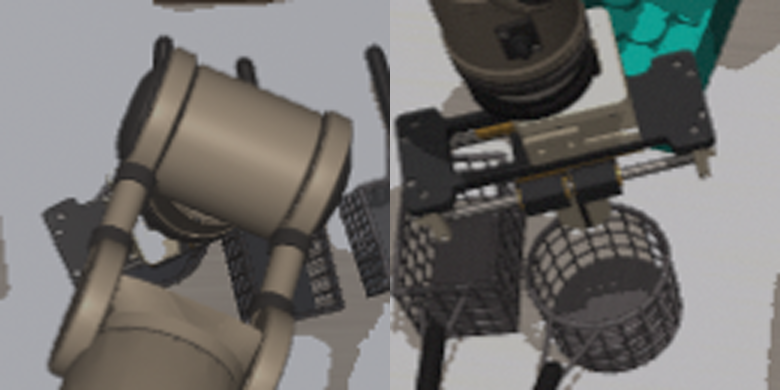

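>>> {"api": "move_arm", "payload": {
  "increments": [
    [0, 6, -1, 10, 0.003, 0.003, 0],
    [0, 0, 0, 14, 0, 0, 0],
    [0, 0, 0, 0, 0, 0, 0],
    [0, 0, 0, 0, 0, 0, 0]
  ]
}}

```text
time: 8.1
tool_pos: [0.5759, -0.1743, 0.1159]
tool_rot: [-3.137, -0.005, -1.169]
contact_force: [-0.4, -0.2, -0.4]
opening: 0.0002
```

```bash
python3 go.py .574 -.173 .113
```

```text
8.1 [ 0.5759 -0.1743  0.1159] [-3.1368 -0.0049 -1.1689] [-0.42 -0.25 -0.41] 0.0001956765566940883
delta tool mm [-2.   1.3  2.9] tilt fix [-0.0048 -0.0049  0.    ]
```

>>> {"api": "move_arm", "payload": {
  "increments": [
    [0, 0, 0, 0, 0, 0, 0],
    [0, 0, 0, 0, 0, 0, 0],
    [0, 0, 0, 0, 0, 0, 0],
    [0, 0, 0, 0, 0, 0, 0],
    [0, 0, 0, 0, 0, 0, 0],
    [0, 0, 0, 0, 0, 0, 0],
    [0, 0, 0, 0, 0, 0, 0],
    [0, 0, 0, 0, 0, 0, 0],
    [0, 0, 0, 0, 0, 0, 0],
    [0, 0, 0, 0, 0, 0, 0],
    [0, 0, 0, 0, 0, 0, 0],
    [0, 0, 0, 0, 0, 0, 0]
  ]
}}

```text
time: 9.6
tool_pos: [0.5763, -0.1745, 0.1167]
tool_rot: [-3.136, -0.006, -1.169]
contact_force: [-0.8, 0.1, -0.1]
opening: 0.0003
```

```bash
python3 go.py .574 -.173 .113;python3 - <<'E'
from h import *
a=cam("top")["img"][:,:,::-1];b=cam("scene")["img"][:,:,::-1]
x=cv2.resize(a[130:260,360:490],(390,390),interpolation=2);y=cv2.resize(b[160:290,160:290],(390,390),interpolation=2)
cv2.imwrite("pics/bk2.png",np.hstack([x,y]))
E
```

```text
9.6 [ 0.5763 -0.1745  0.1167] [-3.1358 -0.0059 -1.169 ] [-0.83  0.09 -0.06] 0.000327285971068942
delta tool mm [-2.3  1.6  3.7] tilt fix [-0.0058 -0.0059  0.    ]
```

View pics/bk2.png

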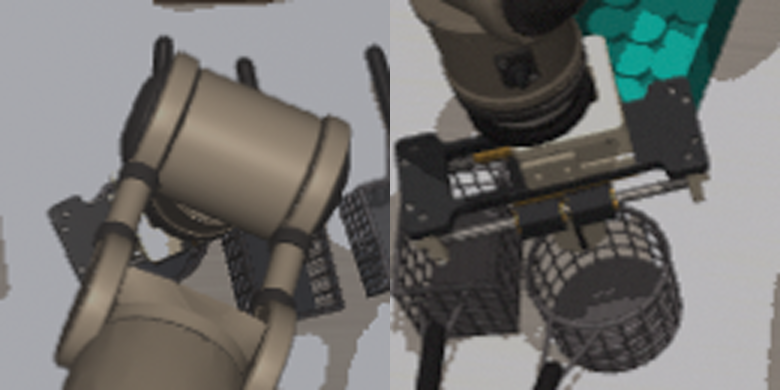

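The tips are over the mouth of the basket, at about (586, 248) in the crop against a rim centre of about (600, 253), and 37 mm above the rim. I'll hold a little longer, then rise.

>>> {"api": "move_arm", "payload": {
  "increments": [
    [0, -2, 1, 1, -0.005, -0.005, 0],
    [0, 0, 0, 0, 0, 0, 0],
    [0, 0, 0, 0, 0, 0, 0],
    [0, 0, 0, 0, 0, 0, 0],
    [0, 0, 0, 0, 0, 0, 0],
    [0, 0, 0, 0, 0, 0, 0],
    [0, 0, 0, -20, 0, 0, 0],
    [0, 0, 0, -40, 0, 0, 0],
    [0, 0, 0, -40, 0, 0, 0],
    [0, 0, 0, 0, 0, 0, 0]
  ]
}}

```text
time: 10.95
tool_pos: [0.5742, -0.1728, 0.2178]
tool_rot: [3.141, 0.001, -1.169]
contact_force: [-0.4, -0.2, -0.6]
opening: 0.0003
```

```bash
python3 go.py .609 .1525 .2
```

```text
10.95 [ 0.5742 -0.1728  0.2178] [ 3.1409e+00  7.0000e-04 -1.1690e+00] [-0.44 -0.21 -0.6 ] 0.00027093907683000334
delta tool mm [-285.8 -159.3   17.9] tilt fix [0.0007 0.0007 0.    ]
```

>>> {"api": "move_arm", "payload": {
  "increments": [
    [0, -20, -11, 0, 0, 0, 0],
    [0, -40, -23, 0, 0, 0, 0],
    [0, -40, -23, 0, 0, 0, 0],
    [0, -40, -23, 0, 0, 0, 0],
    [0, -40, -23, 0, 0, 0, 0],
    [0, -40, -23, 0, 0, 0, 0],
    [0, -40, -22, 0, 0, 0, 0],
    [0, -20, -11, 0, 0, 0, 0],
    [0, 0, 0, 0, 0, 0, 0],
    [0, 0, 0, 0, 0, 0, 0]
  ]
}}

```text
time: 12.2
tool_pos: [0.6031, 0.1685, 0.2043]
tool_rot: [3.121, 0.013, -1.165]
contact_force: [0.2, -1.3, 0.9]
opening: 0.0009
```

```bash
python3 go.py .609 .1525 .088
```

```text
12.2 [0.6031 0.1685 0.2043] [ 3.1208  0.0131 -1.1653] [ 0.19 -1.27  0.92] 0.0009326026630362774
delta tool mm [ 18.6  -1.5 116.1] tilt fix [0.0208 0.0131 0.0001]
```

>>> {"api": "move_arm", "payload": {
  "increments": [
    [0, 9, -1, 10, 0.02, 0.013, 0],
    [0, 8, -1, 30, 0, 0, 0],
    [0, 0, 0, 30, 0, 0, 0],
    [0, 0, 0, 0, 0, 0, 0],
    [0, 0, 0, 0, 0, 0, 0]
  ]
}}

```text
time: 12.82
tool_pos: [0.6114, 0.1484, 0.1332]
tool_rot: [3.141, -0.001, -1.171]
contact_force: [0.1, 0.1, -0.1]
opening: 0.0003
```

```bash
python3 go.py .609 .1525 .085;python3 - <<'E'
from h import *
a=cam("top")["img"][:,:,::-1];b=cam("scene")["img"][:,:,::-1]
x=cv2.resize(a[130:260,210:340],(390,390),interpolation=2);y=cv2.resize(b[200:350,290:470],(468,390),interpolation=2)
cv2.imwrite("pics/by1.png",np.hstack([x,y[:,:400]]))
E
```

```text
12.825 [0.6114 0.1484 0.1332] [ 3.1413e+00 -1.1000e-03 -1.1715e+00] [ 0.1   0.13 -0.12] 0.0002683669497286549
delta tool mm [-4.8  0.6 48.2] tilt fix [ 0.0003 -0.0011 -0.    ]
```

View pics/by1.png

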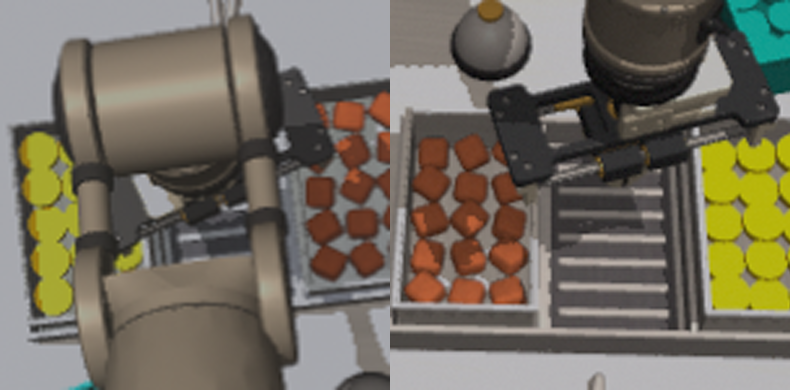

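>>> {"api": "move_arm", "payload": {
  "increments": [
    [0, -4, 0, 14, 0, 0, 0],
    [0, 0, 0, 20, 0, 0, 0],
    [0, 0, 0, 12, 0, 0, 0],
    [0, 0, 0, 0, 0, 0, 0]
  ]
}}

```text
time: 13.42
tool_pos: [0.6104, 0.1534, 0.0869]
tool_rot: [-3.138, -0.002, -1.17]
contact_force: [-0.6, -0.2, 0.2]
opening: 0.0005
```

```bash
python3 go.py .609 .1525 .085;python3 - <<'E'
from h import *
cam("top");b=cam("scene")["img"][:,:,::-1]
t=robot.observe()["tool_pos"];print(proj("scene",t),proj("scene",[.609,.1525,.045]))
cv2.imwrite("pics/by2.png",cv2.resize(b[220:345,320:440],None,fx=4.5,fy=4.5,interpolation=2))
E
```

```text
13.425 [0.6104 0.1534 0.0869] [-3.1381e+00 -1.9000e-03 -1.1704e+00] [-0.59 -0.22  0.17] 0.0004825709711946647
delta tool mm [0.3 1.7 1.9] tilt fix [-0.0035 -0.0019  0.    ]
[[377.55383202 276.88606549]] [[375.54601381 284.71732949]]
```

View pics/by2.png

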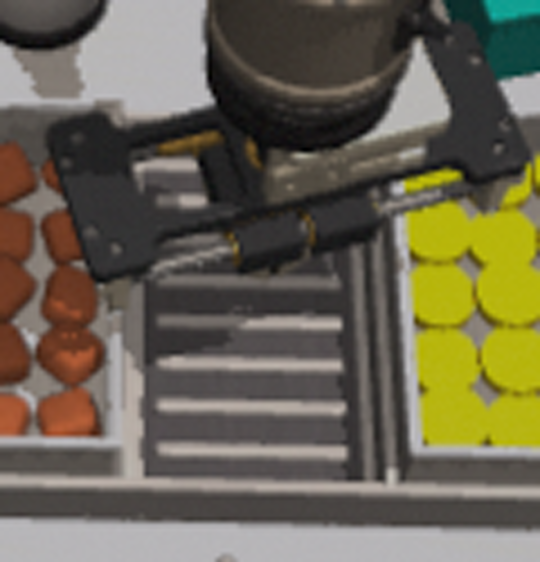

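The tips should be at (259, 256) in the crop, hidden behind the finger carriers. That puts them 42 mm over the middle of the bay, with no contact force. Holding here.

>>> {"api": "move_arm", "payload": {
  "increments": [
    [0, 0, 0, 0, 0, 0, 0],
    [0, 0, 0, 0, 0, 0, 0],
    [0, 0, 0, 0, 0, 0, 0],
    [0, 0, 0, 0, 0, 0, 0],
    [0, 0, 0, 0, 0, 0, 0],
    [0, 0, 0, 0, 0, 0, 0],
    [0, 0, 0, 0, 0, 0, 0],
    [0, 0, 0, 0, 0, 0, 0],
    [0, 0, 0, 0, 0, 0, 0],
    [0, 0, 0, 0, 0, 0, 0],
    [0, 0, 0, 0, 0, 0, 0],
    [0, 0, 0, 0, 0, 0, 0]
  ]
}}

```text
time: 15.02
tool_pos: [0.6122, 0.1535, 0.0899]
tool_rot: [-3.133, -0.003, -1.171]
contact_force: [0.6, -0.5, 0.1]
opening: 0.0006
```

>>> {"api": "move_arm", "payload": {
  "increments": [
    [0, 0, 0, 0, 0, 0, 0],
    [0, 0, 0, 0, 0, 0, 0],
    [0, 0, 0, 0, 0, 0, 0],
    [0, 0, 0, 0, 0, 0, 0],
    [0, 0, 0, 0, 0, 0, 0],
    [0, 0, 0, 0, 0, 0, 0],
    [0, 0, 0, 0, 0, 0, 0]
  ]
}}

```text
time: 15.9
tool_pos: [0.6122, 0.1535, 0.0899]
tool_rot: [-3.133, -0.003, -1.171]
contact_force: [-0.4, 0.1, 1.0]
opening: 0.0005
```

```bash
python3 go.py .609 .1525 .085
python3 - <<'E'
from h import *
b=cam("scene")["img"][:,:,::-1];a=cv2.imread("pics/scene0.png")
d=cv2.absdiff(a,b).max(2);print("basket diff",(d[205:320,90:260]>40).sum())
cv2.imwrite("pics/end.png",b)
E
```

```text
15.9 [0.6122 0.1535 0.0899] [-3.133  -0.0034 -1.1706] [-0.36  0.1   0.96] 0.0004920097211145224
delta tool mm [-0.3  3.4  4.9] tilt fix [-0.0086 -0.0034  0.    ]
basket diff 0
```

View pics/end.png

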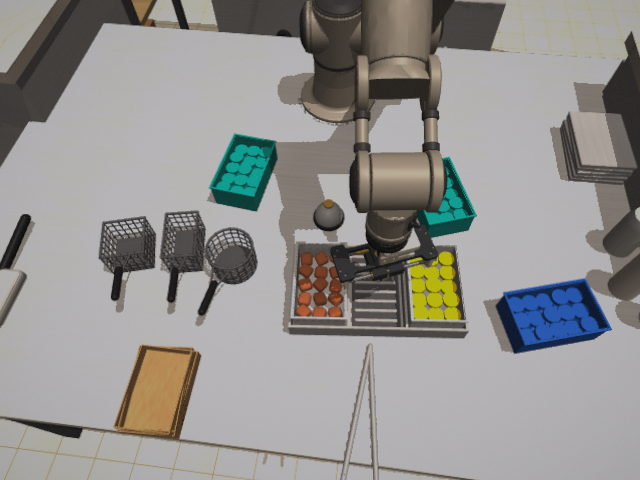

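The baskets haven't moved, the plunger is up, and the gripper is over the empty bay at about (376, 277).

```bash
python3 -c "
from cell import robot
print(robot.hand_in())"
```

```text
the job is handed in; nothing more can be done
None
```

I rang the bell, pointed at the round basket for over 2 s, then at the empty bay for over 2 s. The job is handed in with the arm still pointing at the bay, at about 16 s of the 51 s allowed.

- **Bell:** I pressed the plunger to its stop with the shut fingers, and the picture afterwards shows it back up. My last extra press peaked at 74 N, harder than needed but under the 120 N wrist limit.
- **Round basket:** the fingertips stayed within a few mm of the middle I measured, about 36 mm above the rim.
- **Empty bay:** the fingertips ended about 3 mm from the measured middle and 45 mm above the rim. They were hidden behind the gripper in the picture, so that position comes from the arm's own readings.
- **Nothing else touched:** apart from the bell press, forces stayed at noise level (about 1 N). The baskets showed no change between the first and last scene pictures. The pans I checked only by eye, and they looked unmoved.
- **Disagreement:** the two cameras differed by 4–6 mm sideways on the bell and bay positions, so I used values in between. That is well inside the tolerances.

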